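# Line up the salvaged capacitors by height

### The arm

A 6-joint arm with a two-finger parallel gripper is mounted at the origin on the work surface. World frame = base frame: x ahead of the robot, y to its left, z up, the work surface at z = 0. Lengths are in mm, angles in degrees, forces in N, time in s.
With the tool pointing down it reaches from about 300 to 850 mm from the base axis. Payload 4.2 kg.
Tool frame: the origin (TCP) lies midway between the tips of the shut fingers; the grasp point (between the pads) lies 19 mm behind it; z points along the fingers, y is the line along which they close (so a half turn about z gives the same grasp; the last joint's range is limited). The gripper opens to 91 mm and grips with 3 to 60 N. Pads are 32 mm wide; open, the fingers measure 118 mm over their backs; the gripper's body (76 mm by 178 mm) begins 60 mm behind the grasp point.
Start: joints at [63.885, 18.312, 89.639, -0, 72.044, -1.146], TCP at [242.734, 521.275, 180.176] pointing down, gripper open.
Joint ranges: [-177.97, 177.97], [-48.28, 115.42], [12.27, 149.76], [-77.06, 257.06], [2.81, 150.46], [-146.56, 146.56]. Speed limits (degrees/s): [147.25, 147.25, 180, 180, 180, 180].

### API

Orientations are given as [roll, pitch, yaw] about the fixed x, y, z axes, in that order (R = Rz(yaw) Ry(pitch) Rx(roll)).
In Python, from workcell import env gives the robot as it stands.
- The arm moves only by the shell command python3 -m jog 'ROWS' [FORCE]. ROWS is a JSON object of lists of equal length, an entry for each row: "jaw": the finger opening in mm, from 0 to 91.2; "slide": the shift along the tool's x, y, z in units of 30 mm (1.0 is 30 mm), a list of three; "spin": the turn about the tool's z in units of 8 degrees (1.0 is 8 degrees). In form: {"jaw": [jaw, ...], "slide": [[dx, dy, dz], ...], "spin": [spin, ...]}. A call has 1 to 10 rows; each row shifts and turns the commanded pose from where the row before left it, along the tool's axes as they then stand; what a row does not reach is not made up. A row lasts 1/10 s, in which the tool goes at most 50 mm and 8.59 degrees, less where a joint would pass 70% of its speed; a pose out of reach is approached as far as the arm can. A call is refused whole if a number of a shift passes 1 or a number of a turn 1, either way. A call with a gripper value outside its range is refused whole. The fingers move at their own pace and stop on an object; FORCE is the grip in N (left out, the last holds). Time passes only in rows, so rows that do not move let the fingers close. It gives the time, the measured TCP pose, the force, the opening and the grip force at its end, in the units of the state.
- env.state(): the state, without advancing time (a new reading comes with each control period).
- env.grab_frame(name): name is "side" or "top"; returns the picture (480x640x3 uint8, red, green, blue); there is no depth.
- env.camera_model(name): a dict with "fx", "fy", "cx", "cy" (pixels), "camera_from_world" (4x4, takes a point from world to camera coordinates). Camera axes: x right, y up, looking along -z (the intrinsics and any distortion apply to the point x, -y, -z); pixel columns grow to the right and rows downward; lengths in mm; the calibration is good to about 2 mm. A picture is of the moment at which its call begins. camera_model takes no time and is no camera call.
- env.job_done(): hands the job in; it is judged then, once.
The state is a dict: "time_s": time; "qpos": joint angles; "qvel": joint speeds; "effort": joint torques, N m; "ee_pos": TCP position; "ee_rot": TCP orientation; "force": force on the tool from outside, world axes, zero at the start; "torque": the same for the moment, N m; "gripper_width": finger opening in mm; "gripper_force": force on a finger pad.
Only numpy, scipy, OpenCV 4.12 (cv2) and the standard library are available. Lean on these libraries where they do the work, as an engineer would, in place of code of your own. Each camera call takes 0.05 s, during which the arm holds its last target. There are 200 camera calls.

### The job

Line up the four salvaged can capacitors on the row of marks in order of height: the shortest on the red mark, then each next taller one on the next mark along, so that the tallest ends on the white mark. Stand each one upright and centred on its mark, and let go of it. Leave the telephone handset and the transformer alone.

Things in the scene. Friction and masses are not known exactly. Their poses are not given: they have to be found in the camera images.
- cap_blue: the shortest can capacitor: an upright blue cylinder, 42 mm in diameter and 45 mm high, with two small brass terminals standing 5 mm above its top. Stands loose on the table at the start. Origin: centre of its underside; z up its axis.
- cap_yellow: the second shortest can capacitor: an upright yellow cylinder, 42 mm in diameter and 62 mm high, with two small brass terminals standing 5 mm above its top. Stands loose on the table at the start. Origin: centre of its underside; z up its axis.
- cap_black: the second tallest can capacitor: an upright black cylinder, 42 mm in diameter and 79 mm high, with two small brass terminals standing 5 mm above its top. Stands loose on the table at the start. Origin: centre of its underside; z up its axis.
- cap_silver: the tallest can capacitor: an upright bare silver aluminium cylinder, 42 mm in diameter and 96 mm high, with two small brass terminals standing 5 mm above its top. Stands loose on the table at the start. Origin: centre of its underside; z up its axis.
- mark_red: fixed red disc, 60 mm across, 3 mm thick, one of four in a straight row, 80 mm apart, on a fixed dark wooden strip (360 x 80 x 8 mm). It is at one end of the row, either one: the place of the shortest. Origin: centre of its underside, 8 mm above the table; its top is 11 mm above the table. y along the row, z up.
- mark_green: fixed green disc, 60 mm across, 3 mm thick, one of four in a straight row, 80 mm apart, on a fixed dark wooden strip (360 x 80 x 8 mm). A middle mark; whether next to red or to white varies, its colour has no meaning. Origin: centre of its underside, 8 mm above the table; its top is 11 mm above the table. y along the row, z up.
- mark_grey: fixed grey disc, 60 mm across, 3 mm thick, one of four in a straight row, 80 mm apart, on a fixed dark wooden strip (360 x 80 x 8 mm). A middle mark; whether next to red or to white varies, its colour has no meaning. Origin: centre of its underside, 8 mm above the table; its top is 11 mm above the table. y along the row, z up.
- mark_white: fixed white disc, 60 mm across, 3 mm thick, one of four in a straight row, 80 mm apart, on a fixed dark wooden strip (360 x 80 x 8 mm). It is at the other end of the row from the red one: the place of the tallest. Origin: centre of its underside, 8 mm above the table; its top is 11 mm above the table. y along the row, z up.
- handset: bystander: black telephone handset lying on the table to the robot's right, about 215 x 58 x 55 mm. Origin: centre of its underside; x along its length.
- transformer: bystander: red transformer with a dark steel core standing on the table to the robot's left, 66 x 56 x 56 mm. Origin: centre of its underside.

How it is judged:
By the outcome, as a careful person would: the job done as asked, in the order asked, and still so for the second after the job is handed in, with the robot touching nothing.
It also fails if it takes over 101 s, if anything falls off the work surface, if the arm or the gripper's body presses on something with over 40 N, if the wrist force passes 120 N, or if a joint passes its speed limit or range.

## Working session

There is one attempt and no reset: what is moved stays moved. The work goes in short steps, Python scripts to look and compute and a shell command to move; the robot and the scene stay as the last step left them, time stands still between calls to the robot, and variables do not carry over. Pictures are saved under pics/ and viewed, at most 14 in all, crops included, and the job is handed in when it is done.

```bash
mkdir -p pics; ls
python3 - <<'E'
from workcell import env
import cv2
for n in("side","top"):
    f=env.grab_frame(n); cv2.imwrite(f"pics/{n}0.png",f[:,:,::-1])
    c=env.camera_model(n); print(n,c)
s=env.state(); print(s)
E
```

```text
pics
side {'fx': 491.8321441664148, 'fy': 491.8321441664148, 'cx': 316.3603329197317, 'cy': 230.32606199915062, 'camera_from_world': array([[ 9.99678723e-01, -2.34415099e-02,  9.64085923e-03,
        -5.44893402e+02],
       [ 4.16583038e-03,  5.27141036e-01,  8.49767600e-01,
        -4.42998798e+01],
       [-2.50019281e-02, -8.49454427e-01,  5.27069331e-01,
        -1.07433005e+03],
       [ 0.00000000e+00,  0.00000000e+00,  0.00000000e+00,
         1.00000000e+00]])}
top {'fx': 564.0632765003485, 'fy': 564.0632765003485, 'cx': 322.9968672138156, 'cy': 238.57021554193872, 'camera_from_world': array([[-8.37165247e-05, -9.99710342e-01,  2.40670926e-02,
        -2.07386486e+01],
       [ 9.83817325e-01,  4.22986884e-03,  1.79124478e-01,
        -5.35666652e+02],
       [-1.79174394e-01,  2.36926183e-02,  9.83532001e-01,
        -1.44840372e+03],
       [ 0.00000000e+00,  0.00000000e+00,  0.00000000e+00,
         1.00000000e+00]])}
{'time_s': 0.1, 'qpos': array([ 6.38829352e+01,  1.83444777e+01,  8.96981907e+01, -1.55391382e-03,
        7.20449001e+01, -1.14511518e+00]), 'qvel': array([ 0.10466316, -0.07565315, -0.10307733,  0.07447972,  0.00368099,
       -0.03663692]), 'effort': array([ 6.63757728e-04, -4.13331413e+01, -2.32511401e+01,  7.27775018e-02,
        4.21353767e-02, -7.09343249e-05]), 'ee_pos': array([242.52933003, 520.79341158, 179.44779884]), 'ee_rot': array([-1.7991242e+02, -2.7282166e-04,  1.5502853e+02]), 'force': array([-0.40306237,  0.3028523 , -0.3932938 ]), 'torque': array([-0.04417827,  0.01235408,  0.00308929]), 'gripper_force': 0.0, 'gripper_width': 91.51892832347528}
```

View pics/side0.png

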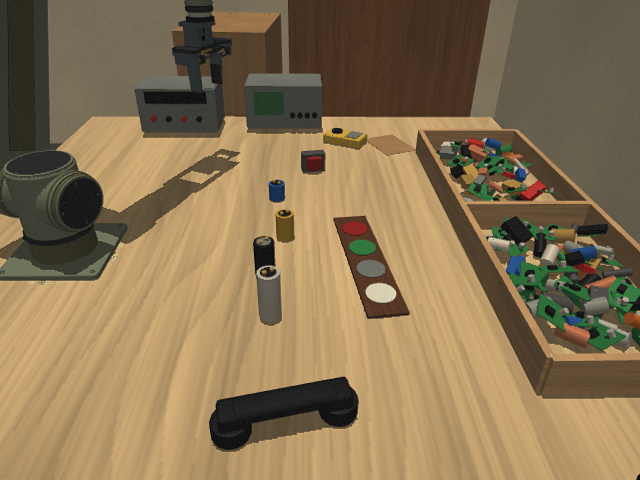

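View pics/top0.png

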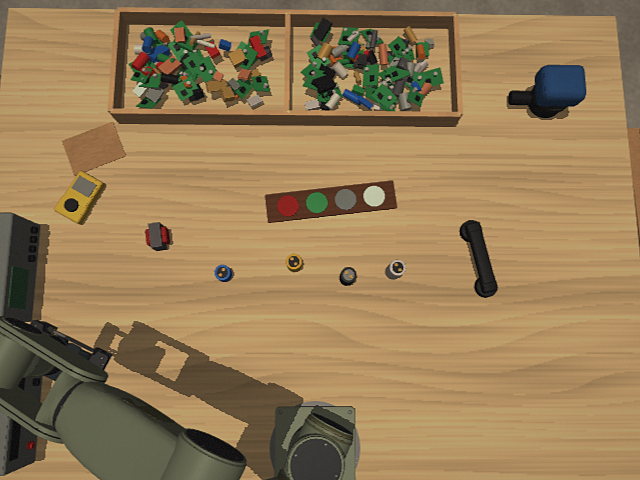

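The side view has marks at red (355,228), green (362,247), grey (371,268) and white (381,293), with caps at blue (277,190), yellow (285,225), black (264,255) and silver (269,293). The top view has marks at (288,205), (317,202), (346,199) and (374,196), with caps at (223,272), (294,262), (348,275) and (397,268). The order from red is green, grey, white.

Run:
```python
import cv2,numpy as np
s=cv2.imread("pics/side0.png");t=cv2.imread("pics/top0.png")
S=lambda im,x,y,w,h,k:cv2.resize(im[y:y+h,x:x+w],None,fx=k,fy=k,interpolation=cv2.INTER_NEAREST)
cv2.imwrite("pics/side0c.png",S(s,245,175,60,155,4)[:600])
tiles=[S(t,x-20,y-20,40,40,7) for x,y in((223,272),(294,262),(348,275),(397,268))]
cv2.imwrite("pics/top0c.png",np.vstack([np.hstack(tiles[:2]),np.hstack(tiles[2:])]))
```

```text
(no output)
```

View pics/side0c.png

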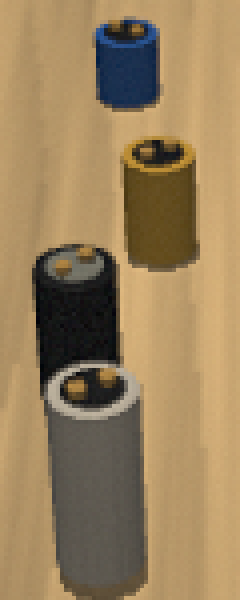

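View pics/top0c.png

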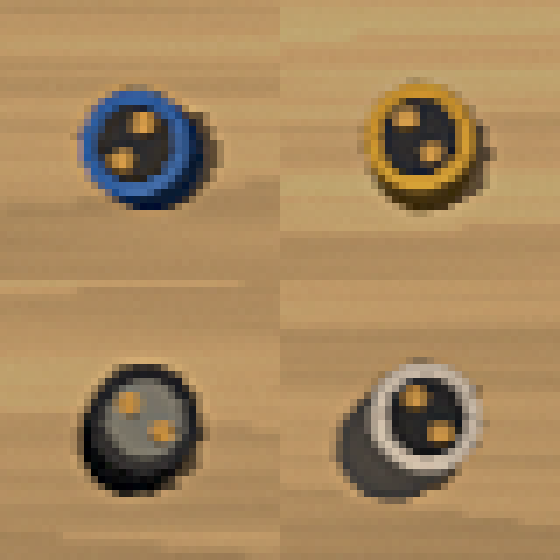

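The side crop shows the four top faces around px (277,183), (285,213), (264,242) and (269,272). The top crop shows clear bright rims on blue, yellow and silver, and a grey inset disc on black, so the top faces can be segmented for triangulation.

```bash
cat > v.py <<'E'
import cv2,numpy as np
from workcell import env
C={n:env.camera_model(n) for n in("side","top")}
def P(n):
    c=C[n];K=np.array([[c["fx"],0,c["cx"]],[0,c["fy"],c["cy"]],[0,0,1]])
    return K@np.diag([1,-1,-1])@c["camera_from_world"][:3]
def tri(ps,pt):
    X=cv2.triangulatePoints(P("side"),P("top"),np.float64(ps).reshape(2,1),np.float64(pt).reshape(2,1)).ravel()
    return X[:3]/X[3]
def plane(n,p,z):
    M=P(n); H=np.c_[M[:,0],M[:,1],M[:,2]*z+M[:,3]]
    q=np.linalg.solve(H,[p[0],p[1],1]); return q[:2]/q[2]
def hull(im,box,f):
    x,y,w,h=box; r=im[y:y+h,x:x+w]; hsv=cv2.cvtColor(r,cv2.COLOR_BGR2HSV).astype(int)
    m=f(hsv[...,0],hsv[...,1],hsv[...,2]).astype(np.uint8)
    n,l,st,_=cv2.connectedComponentsWithStats(m,connectivity=8)
    m=(l==1+np.argmax(st[1:,4])).astype(np.uint8)
    o=np.zeros_like(m); cv2.fillConvexPoly(o,cv2.convexHull(cv2.findNonZero(m)),1)
    M=cv2.moments(o,True); b=cv2.boundingRect(o)
    return np.array([x+M["m10"]/M["m00"],y+M["m01"]/M["m00"]]),M["m00"],(b[0]+x,b[1]+y,b[2],b[3])
E
cat > m.py <<'E'
from v import *
s=cv2.imread("pics/side0.png");t=cv2.imread("pics/top0.png")
F=dict(blue=lambda h,S,v:(h>95)&(h<125)&(S>120)&(v>110),
 yellow=lambda h,S,v:(h>15)&(h<32)&(S>175)&(v>150),
 black=lambda h,S,v:((S<60)&(v>75)&(v<170)),
 silver=lambda h,S,v:(S<45)&(v>150))
ct=dict(blue=(222,272),yellow=(294,262),black=(348,275),silver=(397,268))
cs=dict(blue=(277,183),yellow=(285,213),black=(264,242),silver=(269,272))
for k in F:
    a,A,ba=hull(s,(cs[k][0]-16,cs[k][1]-10,32,20 if k!="black" else 16),F[k])
    b,B,bb=hull(t,(ct[k][0]-13,ct[k][1]-13,26,26),F[k])
    X=tri(a,b);print(k,a.round(1),A,ba,b.round(1),B,bb,"3D",X.round(1))
F=dict(red=lambda h,S,v:((h<8)|(h>172))&(S>170)&(v>90),green=lambda h,S,v:(h>45)&(h<80)&(S>100),
 grey=lambda h,S,v:(S<40)&(v>70),white=lambda h,S,v:(S<70)&(v>150))
ct=dict(red=(288,205),green=(317,202),grey=(346,199),white=(374,196))
cs=dict(red=(355,228),green=(362,247),grey=(371,268),white=(381,293))
for k in F:
    a,A,ba=hull(s,(cs[k][0]-20,cs[k][1]-13,40,26),F[k])
    b,B,bb=hull(t,(ct[k][0]-16,ct[k][1]-16,32,32),F[k])
    X=tri(a,b);print(k,a.round(1),A,ba,b.round(1),B,bb,"3D",X.round(1),plane("top",b,11).round(1),plane("side",a,11).round(1))
E
python3 m.py
```

```text
blue [276.1 183.4] 79.0 (269, 181, 15, 6) [222. 272.] 184.0 (215, 265, 15, 15) 3D [446.4 245.7  40.6]
yellow [283.8 213.6] 115.0 (276, 210, 17, 8) [293.5 261.3] 187.0 (286, 254, 16, 15) 3D [473.1  57.7  58.3]
black [263.2 240.8] 96.0 (256, 237, 15, 8) [348.2 274.5] 108.0 (343, 269, 12, 12) 3D [436.8 -83.9  77.6]
silver [267.8 272.5] 254.0 (257, 266, 23, 14) [402.  268.8] 47.0 (399, 263, 6, 12) 3D [ 451.8 -219.1   99.7]
red [354.5 227.9] 285.0 (342, 221, 26, 14) [287.4 205.4] 379.0 (277, 195, 22, 22) 3D [635.8  77.4   7.8] [634.9  77.3] [635.4  72.2]
green [361.9 246.9] 337.0 (349, 240, 27, 15) [316.4 202.2] 366.0 (306, 192, 22, 21) 3D [645.3  -2.5   7.5] [644.4  -2.4] [644.7  -7.7]
grey [370.6 268.3] 387.0 (357, 260, 28, 17) [345.2 198.9] 348.0 (335, 189, 21, 21) 3D [655.1 -82.    7.3] [654.  -81.8] [654.4 -87. ]
white [380.6 292.5] 490.0 (366, 283, 30, 20) [373.9 195.6] 350.0 (364, 186, 21, 20) 3D [ 665.  -161.6    7.9] [ 663.9 -161.3] [ 664.5 -165.4]
```

```bash
cat > plan.py <<'E'
from v import *
s=cv2.imread("pics/side0.png");t=cv2.imread("pics/top0.png")
b,B,bb=hull(t,(384,255,26,25),lambda h,S,v:(S<60)&(v>125)); print("silver top",b,B,bb,tri((267.8,272.5),b).round(1))
T=dict(blue=((222.,272.),45),yellow=((293.5,261.3),62),black=((348.2,274.5),79),silver=(b,96))
c={k:plane("top",p,z) for k,(p,z) in T.items()}
m=[plane("top",p,11) for p in((287.4,205.4),(316.4,202.2),(345.2,198.9),(373.9,195.6))]
d=m[3]-m[0]; psi=np.degrees(np.arctan2(-d[1],-d[0])); print("row yaw for tool x",psi)
r=np.radians(97);ex=np.array([np.cos(r),np.sin(r)]);ey=np.array([np.sin(r),-np.cos(r)])
tcp=env.state()["ee_pos"][:2]; print("tcp uv",(tcp@ex).round(1),(tcp@ey).round(1))
for (k,p),q in zip(c.items(),m): print(k,p.round(1),"uv",(p@ex).round(1),(p@ey).round(1),"mark",q.round(1),"uv",(q@ex).round(1),(q@ey).round(1))
E
python3 plan.py; python3 -m jog '{"jaw":[91,91,91,91,91,91,91,91],"slide":[[0,0,0],[0,0,0],[0,0,0],[0,0,0],[0,0,0],[0,0,0],[0,0,0],[0,0,0]],"spin":[1,1,1,1,1,1,1,0.25]}' 20
```

```text
silver top [397.38461538 267.08205128] 195.0 (390, 260, 16, 15) [ 454.4 -209.    92.8]
row yaw for tool x 96.98297219316522
tcp uv 487.4 304.2
blue [446.2 245.1] uv 188.9 472.7 mark [634.8  77.3] uv -0.7 639.4
yellow [472.7  57.6] uv -0.4 476.2 mark [644.3  -2.4] uv -80.9 639.2
black [436.5 -83.7] uv -136.3 423.1 mark [654.1 -81.8] uv -160.9 639.3
silver [ 453.9 -208.5] uv -262.2 425.1 mark [ 664.  -161.4] uv -241.1 639.4
time_s: 0.9
ee_pos: [242.6, 520.9, 179.6]
ee_rot: [-180.0, 0.1, 96.9]
force: [0.4, -0.0, 0.1]
gripper_width: 90.8
gripper_force: 0.0
```

```bash
python3 -m jog '{"jaw":[91,91,91,91,91,91,91,91,91,91],"slide":[[-1,0.56,0],[-1,0.56,0],[-1,0.56,0],[-1,0.56,0],[-1,0.56,0],[-1,0.56,0],[-1,0.56,0],[-1,0.56,0],[-1,0.56,0],[-0.95,0.58,0]],"spin":[0,0,0,0,0,0,0,0,0,0]}'
python3 -m jog '{"jaw":[91,91,91,91,91],"slide":[[0,0,0],[0,0,1],[0,0,1],[0,0,0],[0,0,0]],"spin":[0,0,0,0,0]}'
python3 - <<'E'
from v import *
a=env.grab_frame("side")[:,:,::-1];b=env.grab_frame("top")[:,:,::-1]
k=lambda im,x,y:cv2.resize(im[y-45:y+45,x-45:x+45],(400,400),interpolation=cv2.INTER_NEAREST)
cv2.imwrite("pics/g1.png",np.hstack([k(a,277,170),k(b,222,265)]))
p=env.state()["ee_pos"];r=np.radians(97);print(p,p[:2]@[np.cos(r),np.sin(r)],p[:2]@[np.sin(r),-np.cos(r)])
E
```

```text
time_s: 1.9
ee_pos: [446.9, 244.2, 179.9]
ee_rot: [-180.0, 0.0, 97.0]
force: [0.3, -0.1, -0.3]
gripper_width: 91.0
gripper_force: 0.0
time_s: 2.4
ee_pos: [446.2, 246.1, 120.3]
ee_rot: [-179.9, -0.0, 97.1]
force: [0.4, 0.4, 0.6]
gripper_width: 91.2
gripper_force: 0.0
[447.39535417 246.5999261  121.63600522] 190.23802958611353 474.11350811934153
```

View pics/g1.png

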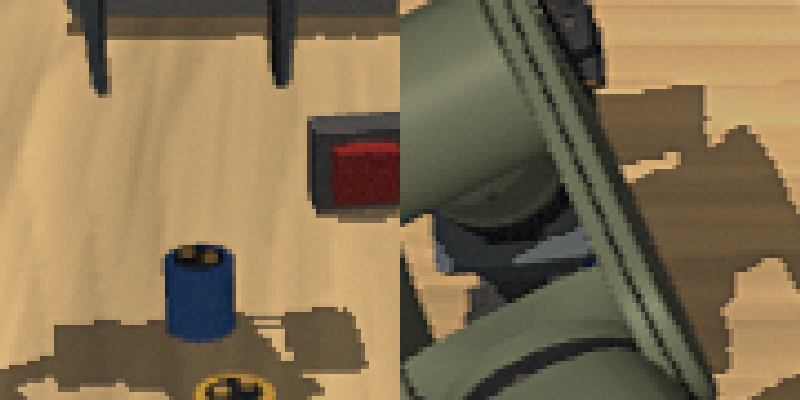

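The left panel (side) shows finger tips at crop x≈102 and 280, straddling the blue cap (165–236). In the right panel (top) the arm hides the cap. Alignment looks good, so I'll descend and grip.

```bash
python3 -m jog '{"jaw":[91,91,91,91,91,42,38,36,36,36],"slide":[[0,0,1],[0,0,1],[0,0,1],[0,0,0.65],[0,0,0],[0,0,0],[0,0,0],[0,0,0],[0,0,0],[0,0,0]],"spin":[0,0,0,0,0,0,0,0,0,0]}' 20
python3 -m jog '{"jaw":[36,36,36,36,36],"slide":[[0,0,0],[0,0,0],[0,0,0],[0,0,0],[0,0,0]],"spin":[0,0,0,0,0]}'
```

```text
time_s: 3.5
ee_pos: [446.9, 245.8, 11.3]
ee_rot: [179.9, -0.0, 97.0]
force: [0.2, 0.6, -0.2]
gripper_width: 54.1
gripper_force: 0.0
time_s: 4.0
ee_pos: [447.9, 246.2, 11.5]
ee_rot: [179.8, -0.0, 97.0]
force: [1.5, -0.6, 6.4]
gripper_width: 35.8
gripper_force: 4.5
```

Run:
```python
from v import *
a=env.grab_frame("side")[:,:,::-1]
cv2.imwrite("pics/g2.png",cv2.resize(a[120:240,210:370],(800,600),interpolation=cv2.INTER_NEAREST))
print(env.state()["gripper_width"],env.state()["gripper_force"],env.state()["force"])
```

```text
35.94709078733519 4.489049183903262 [ 2.05412454 -0.7171905   4.97486767]
```

View pics/g2.png

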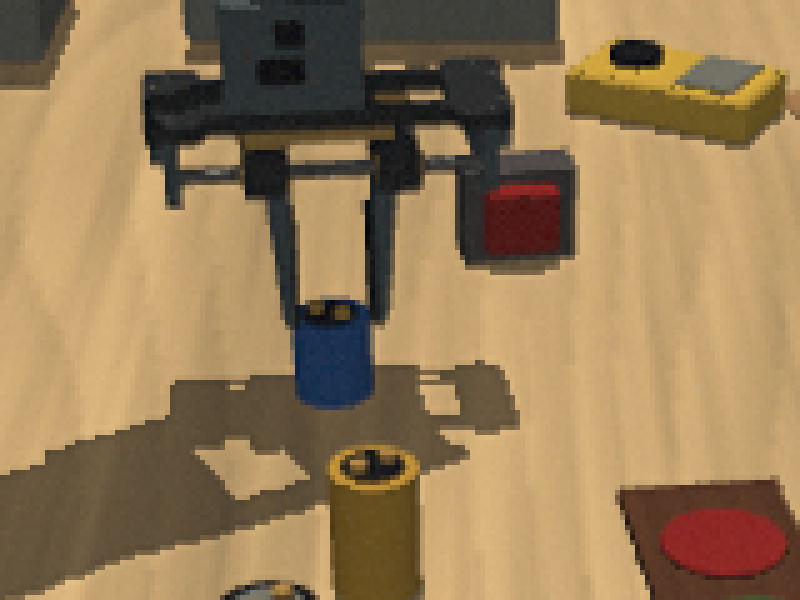

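Crop shows the finger tips passing behind the blue cap at px (268,185) and (286,184). The cap hasn't moved (base still at row ≈201), so the gripper seems too far in +y. I'll check where the reported TCP projects.

Run:
```python
from v import *
M=P("side")
def pr(X): q=M@np.r_[X,1]; return (q[:2]/q[2]).round(1)
ey=np.array([np.sin(np.radians(97)),-np.cos(np.radians(97)),0])
c=np.array([446.9,246,121.])
print("g1 expected",pr(c-ey*50),pr(c+ey*50),"seen (255,146.4) (295,143.6)")
for z in(11,30,50): print(z,[pr(np.array([447,246,z])+ey*w) for w in(-24,24)], pr(np.array([447,246,z])))
for z in(100,121,140): print(z,plane("side",(275,145),z).round(1))
```

```text
g1 expected [255.2 155.3] [295.2 153.4] seen (255,146.4) (295,143.6)
11 [array([267.6, 194. ]), array([285.9, 192.9])] [276.8 193.5]
30 [array([267.3, 187.5]), array([285.8, 186.4])] [276.5 187. ]
50 [array([267. , 180.5]), array([285.6, 179.5])] [276.3 180. ]
100 [440.  359.8]
121 [443.2 307.7]
140 [446.1 260.7]
```

Run:
```python
from v import *
s=cv2.imread("pics/side0.png");t=cv2.imread("pics/top0.png")
k=lambda im,x,y:cv2.resize(im[y:y+80,x:x+80],(400,400),interpolation=cv2.INTER_NEAREST)
for n,im in(("side",s),("top",t)):
    e=np.array([np.sin(np.radians(155)),-np.cos(np.radians(155)),0]);c=np.array([242.5,520.8,179.4])
    for w in(-48,0,48):
        q=P(n)@np.r_[c+w*e,1];q=q[:2]/q[2];print(n,w,q.round(1)); cv2.circle(im,tuple(int(round(v)) for v in q),1,(0,0,255),-1)
cv2.imwrite("pics/s0.png",np.hstack([k(s,160,20),k(t,50,310)]))
```

```text
side -48 [198.9 102.8]
side 0 [208.6  98.2]
side 48 [217.8  93.8]
top -48 [108.9 361.3]
top 0 [ 90.5 352.3]
top 48 [ 72.2 343.4]
```

View pics/s0.png

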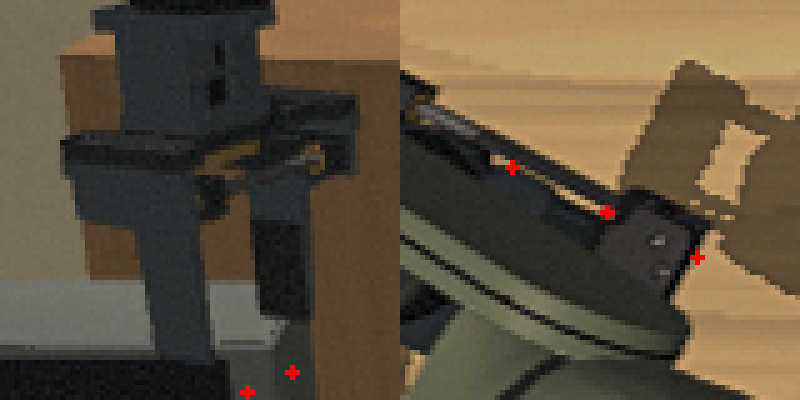

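Red dots are the expected tips; the seen tips in the side view are at (197,92) and (217,84), about 10 px above. I'll compare the gripper body end in the top view, near px (110,352–368), to separate a z offset from a y offset.

Run:
```python
from v import *
e=np.array([np.sin(np.radians(155)),-np.cos(np.radians(155)),0]);x=np.array([np.cos(np.radians(155)),np.sin(np.radians(155)),0])
for name,o in(("nominal",(0,0,0)),("y+24",(0,24,0)),("z+23",(0,0,23))):
    for zz in (0,79):
        c=np.array([242.5,520.8,179.4+zz])+o
        for n,(ox,oy) in(("top",(50,310)),("side",(160,20))):
            print(name,zz,n,[tuple((((lambda q:q[:2]/q[2])(P(n)@np.r_[c+w*e+u*x,1])-[ox,oy])*5+([400,0] if n=="top" else [0,0])).astype(int)) for w,u in((-89,-38),(-89,38),(89,-38),(89,38))])
```

```text
nominal 0 top [(np.int64(813), np.int64(218)), (np.int64(733), np.int64(371)), (np.int64(474), np.int64(53)), (np.int64(391), np.int64(204))]
nominal 0 side [(np.int64(208), np.int64(443)), (np.int64(94), np.int64(425)), (np.int64(380), np.int64(359)), (np.int64(273), np.int64(343))]
nominal 79 top [(np.int64(757), np.int64(222)), (np.int64(671), np.int64(385)), (np.int64(397), np.int64(47)), (np.int64(308), np.int64(207))]
nominal 79 side [(np.int64(191), np.int64(297)), (np.int64(74), np.int64(281)), (np.int64(370), np.int64(224)), (np.int64(260), np.int64(211))]
y+24 0 top [(np.int64(760), np.int64(218)), (np.int64(680), np.int64(372)), (np.int64(421), np.int64(53)), (np.int64(338), np.int64(204))]
y+24 0 side [(np.int64(215), np.int64(430)), (np.int64(103), np.int64(412)), (np.int64(384), np.int64(348)), (np.int64(279), np.int64(333))]
y+24 79 top [(np.int64(701), np.int64(222)), (np.int64(615), np.int64(385)), (np.int64(341), np.int64(47)), (np.int64(252), np.int64(207))]
y+24 79 side [(np.int64(199), np.int64(285)), (np.int64(83), np.int64(270)), (np.int64(374), np.int64(215)), (np.int64(266), np.int64(202))]
z+23 0 top [(np.int64(797), np.int64(219)), (np.int64(716), np.int64(375)), (np.int64(452), np.int64(52)), (np.int64(368), np.int64(205))]
z+23 0 side [(np.int64(203), np.int64(402)), (np.int64(88), np.int64(384)), (np.int64(377), np.int64(320)), (np.int64(270), np.int64(306))]
z+23 79 top [(np.int64(739), np.int64(223)), (np.int64(652), np.int64(390)), (np.int64(373), np.int64(45)), (np.int64(282), np.int64(208))]
z+23 79 side [(np.int64(186), np.int64(253)), (np.int64(68), np.int64(237)), (np.int64(366), np.int64(184)), (np.int64(256), np.int64(171))]
```

At the start pose a y offset would move the tips only 2.5 px, while a z offset of about 25 mm gives the seen 10 px. So the fingers are about 25 mm higher than reported and are holding only the cap's rim. I'll open, go down a safe 8 mm and look.

```bash
python3 -m jog '{"jaw":[91,91,91,91,91,91,91,91,91],"slide":[[0,0,0],[0,0,0],[0,0,0],[0,0,0],[0,0,0],[0,0,0.1],[0,0,0.1],[0,0,0.1],[0,0,0]],"spin":[0,0,0,0,0,0,0,0,0]}'
python3 - <<'E'
from v import *
a=env.grab_frame("side")[:,:,::-1].copy()
cv2.imwrite("pics/g3.png",cv2.resize(a[130:210,225:331],None,fx=7,fy=7,interpolation=cv2.INTER_NEAREST))
e=np.array([np.sin(np.radians(97)),-np.cos(np.radians(97)),0])
for z in(2,15,25,35): print(z,[(((lambda q:q[:2]/q[2])(P("side")@np.r_[np.array([447,246,z])+w*e,1])-[225,130])*7).round() for w in(-50,50)])
E
```

```text
time_s: 4.95
ee_pos: [446.1, 245.4, 1.0]
ee_rot: [-179.9, 0.0, 97.0]
force: [0.6, 0.8, 0.1]
gripper_width: 91.0
gripper_force: 0.0
2 [array([230., 474.]), array([496., 458.])]
15 [array([228., 443.]), array([495., 427.])]
25 [array([226., 419.]), array([495., 403.])]
35 [array([225., 394.]), array([495., 379.])]
```

View pics/g3.png

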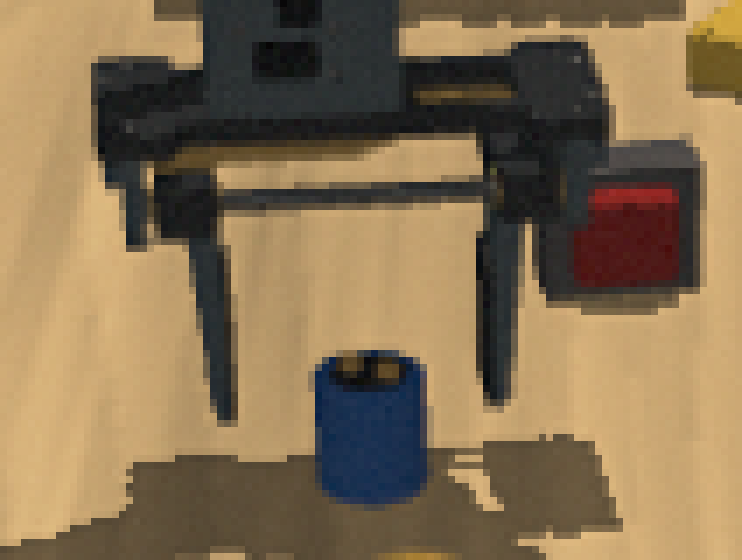

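Tips at crop (228,422) and (497,405), which matches a true tip z ≈ 24 while z = 1 is reported. There is no tip shadow touching. I'll continue down with force checks.

```bash
python3 -m jog '{"jaw":[91,91],"slide":[[0,0,0.1],[0,0,0]],"spin":[0,0]}'|grep -E "pos|force: \["
python3 -m jog '{"jaw":[91,91,91,91],"slide":[[0,0,0.1],[0,0,0.1],[0,0,0],[0,0,0]],"spin":[0,0,0,0]}'|grep -E "pos|force: \["
```

```text
ee_pos: [446.4, 245.6, -1.7]
force: [-0.2, 0.2, 0.5]
ee_pos: [446.5, 245.6, -7.5]
force: [0.5, 0.0, 0.2]
```

```bash
python3 -m jog '{"jaw":[91,91,60,42,36,36,36,36,36,36],"slide":[[0,0,0.1],[0,0,0.1],[0,0,0],[0,0,0],[0,0,0],[0,0,0],[0,0,0],[0,0,0],[0,0,0],[0,0,0]],"spin":[0,0,0,0,0,0,0,0,0,0]}' 20
python3 -m jog '{"jaw":[36,36,36],"slide":[[0,0,0],[0,0,0],[0,0,0]],"spin":[0,0,0]}'
```

```text
time_s: 6.6
ee_pos: [446.9, 245.8, -13.2]
ee_rot: [180.0, -0.0, 97.0]
force: [1.2, -0.2, 0.9]
gripper_width: 41.7
gripper_force: 20.0
time_s: 6.9
ee_pos: [446.8, 245.8, -13.2]
ee_rot: [180.0, -0.0, 97.0]
force: [0.5, -0.8, 1.0]
gripper_width: 41.8
gripper_force: 20.0
```

```bash
python3 -m jog '{"jaw":[36,36,36,36,36,36,36,36,36,36],"slide":[[0,0,-1],[0,0,-1],[-0.9,0.8,0],[-0.9,0.8,0],[-0.9,0.8,0],[-0.9,0.8,0],[-0.9,0.8,0],[-0.9,0.8,0],[-0.92,0.76,0],[0,0,0]],"spin":[0,0,0,0,0,0,0,0,0,0]}'
python3 -m jog '{"jaw":[36,36,36,36,36,36],"slide":[[0,0,0],[0,0,0.8],[0,0,0.5],[0,0,0.15],[0,0,0],[0,0,0]],"spin":[0,0,0,0,0,0]}'
python3 - <<'E'
from v import *
a=env.grab_frame("side")[:,:,::-1]
cv2.imwrite("pics/p1.png",cv2.resize(a[160:260,300:440],None,fx=5.7,fy=5.7,interpolation=cv2.INTER_NEAREST))
E
```

```text
time_s: 7.9
ee_pos: [638.2, 74.8, 46.0]
ee_rot: [179.9, 0.1, 96.8]
force: [-1.6, 0.1, -1.7]
gripper_width: 41.5
gripper_force: 20.0
time_s: 8.5
ee_pos: [635.5, 78.5, 3.9]
ee_rot: [179.9, -0.0, 97.1]
force: [0.0, 0.5, -0.6]
gripper_width: 41.3
gripper_force: 20.0
```

View pics/p1.png

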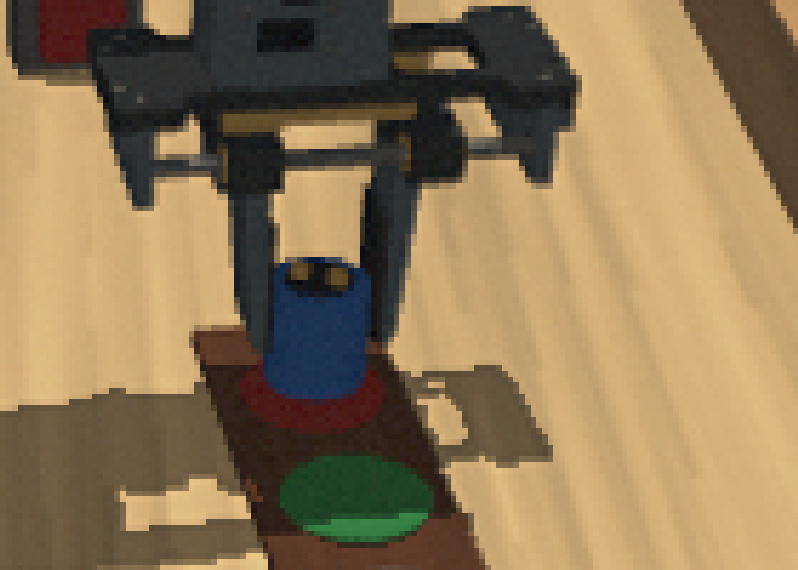

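The blue cap hangs upright above the red mark, its base centre at about crop (314,385), and the mark is centred about (312,395). I'll lower the last 6 mm.

```bash
python3 -m jog '{"jaw":[36,36,36,36,36],"slide":[[0,0,0.07],[0,0,0.07],[0,0,0.04],[0,0,0],[0,0,0]],"spin":[0,0,0,0,0]}'|grep -E "pos|force: \["
python3 -m jog '{"jaw":[36,36],"slide":[[0,0,0.03],[0,0,0]],"spin":[0,0]}'|grep -E "pos|force: \["
```

```text
ee_pos: [635.4, 77.9, -2.2]
force: [-1.1, 0.2, -0.8]
ee_pos: [635.4, 77.9, -2.2]
force: [-2.3, -0.5, 4.9]
```

```bash
python3 -m jog '{"jaw":[46,60,80,91,91,91,91,91,91,91],"slide":[[0,0,0],[0,0,0],[0,0,0],[0,0,-0.2],[0,0,-0.8],[0,0,-1],[0,0,-1],[0,-1,0],[0,-1,0],[0,-1,0]],"spin":[0,0,0,0,0,0,0,0,0,0]}'|grep -E "pos|force"
python3 -m jog '{"jaw":[91,91,91,91,91],"slide":[[0,-1,0],[0,-1,0],[0,-0.44,0],[0,0,0],[0,0,0]],"spin":[0,0,0,0,0]}'|grep -E "pos|force|width"
cat > chk.py <<'E'
from v import *
import sys
im=env.grab_frame("top")[:,:,::-1].copy(); cv2.imwrite("pics/%s.png"%sys.argv[1],im)
b,B,bb=hull(im,(274,188,28,32),lambda h,S,v:(h>95)&(h<125)&(S>120)&(v>110));print("blue",b,B,bb,plane("top",b,56).round(1),"want 634.8 77.3")
p=env.state()["ee_pos"];r=np.radians(97);print(p.round(1),p[:2]@[np.cos(r),np.sin(r)],p[:2]@[np.sin(r),-np.cos(r)])
E
python3 chk.py c1
```

```text
ee_pos: [545.2, 66.8, 87.4]
force: [0.2, -0.3, -0.5]
gripper_force: 0.0
ee_pos: [475.2, 58.1, 87.5]
force: [0.4, -0.2, 0.4]
gripper_width: 90.7
gripper_force: 0.0
blue [287.51111111 201.47777778] 180.0 (280, 195, 16, 14) [634.6  75.3] want 634.8 77.3
[475.4  58.1  87.3] -0.2340016833379437 478.92424093525943
```

```bash
python3 -m jog '{"jaw":[91,91,91,91,91,60,42,36,36,36],"slide":[[0,-0.07,1],[0,0,1],[0,0,0.7],[0,0,0.3],[0,0,0],[0,0,0],[0,0,0],[0,0,0],[0,0,0],[0,0,0]],"spin":[0,0,0,0,0,0,0,0,0,0]}' 20|grep -E "pos|force|width"
python3 -m jog '{"jaw":[36,36,36,36,36,36],"slide":[[0,0,0],[0,0,0],[0,0,0],[0,0,0],[0,0,0],[0,0,0]],"spin":[0,0,0,0,0,0]}'|grep -E "pos|force|width"
```

```text
ee_pos: [471.6, 57.7, -2.7]
force: [-0.5, -0.2, 0.1]
gripper_width: 54.2
gripper_force: 0.0
ee_pos: [471.7, 57.7, -2.9]
force: [0.9, 0.3, 2.6]
gripper_width: 41.5
gripper_force: 20.0
```

```bash
python3 -m jog '{"jaw":[36,36,36,36,36,36,36,36,36,36],"slide":[[0,0,-1],[0,0,-1],[-0.9,0.5,-0.5],[-0.9,0.8,0],[-0.87,0.8,0],[0,0.8,0],[0,0.8,0],[0,0.9,0],[0,0.9,0],[0,0,0]],"spin":[0,0,0,0,0,0,0,0,0,0]}'|grep -E "pos|force|width"
python3 -m jog '{"jaw":[36,36,36,36,36,36,36],"slide":[[0,0,0],[0,0,0.9],[0,0,0.7],[0,0,0.25],[0,0,0.1],[0,0,0],[0,0,0]],"spin":[0,0,0,0,0,0,0]}'|grep -E "pos|force|width"
```

```text
ee_pos: [647.4, -1.3, 70.6]
force: [-0.1, -0.1, -1.4]
gripper_width: 41.9
gripper_force: 20.0
ee_pos: [645.5, -1.7, 14.5]
force: [0.0, 0.3, -1.0]
gripper_width: 41.8
gripper_force: 20.0
```

```bash
python3 -m jog '{"jaw":[36,36,36,36,36],"slide":[[0,0,0.07],[0,0,0.07],[0,0,0.06],[0,0,0],[0,0,0]],"spin":[0,0,0,0,0]}'|grep -E "pos|force: \["
python3 -m jog '{"jaw":[36,36],"slide":[[0,0,0.03],[0,0,0]],"spin":[0,0]}'|grep -E "pos|force: \["
```

```text
ee_pos: [645.1, -1.6, 8.1]
force: [-1.5, -0.5, 5.0]
ee_pos: [645.1, -1.6, 8.1]
force: [-2.3, -1.7, 10.1]
```

```bash
python3 -m jog '{"jaw":[46,60,80,91,91,91,91,91,91,91],"slide":[[0,0,0],[0,0,0],[0,0,0],[0,0,-0.3],[0,0,-1],[0,0,-1],[0,0,-1],[0,-0.9,0],[0,-0.9,0],[-0.3,-0.9,0]],"spin":[0,0,0,0,0,0,0,0,0,0]}'|grep -E "pos|force"
python3 -m jog '{"jaw":[91,91,91,91,91,91,91],"slide":[[-0.3,-0.9,0],[-0.3,-0.9,0],[-0.3,-0.9,0],[-0.3,-0.9,0],[-0.37,-0.93,0],[0,0,0],[0,0,0]],"spin":[0,0,0,0,0,0,0]}'|grep -E "pos|force|width"
cat >> chk.py <<'E'
b,B,bb=hull(im,(303,184,28,30),lambda h,S,v:(h>15)&(h<32)&(S>165)&(v>140));print("yellow",b,B,bb,plane("top",b,73).round(1),"want 644.3 -2.4")
E
python3 chk.py c2
```

```text
ee_pos: [564.8, -20.0, 106.1]
force: [0.8, -0.6, -1.0]
gripper_force: 0.0
ee_pos: [437.0, -84.1, 106.2]
force: [0.0, 0.5, 1.1]
gripper_width: 91.2
gripper_force: 0.0
blue [287.51111111 201.47777778] 180.0 (280, 195, 16, 14) [634.6  75.3] want 634.8 77.3
[437.6 -83.9 106.1] -136.61848676135045 424.07548485228085
yellow [316.39790576 196.72774869] 191.0 (309, 190, 16, 15) [643.7  -1.6] want 644.3 -2.4
```

```bash
python3 -m jog '{"jaw":[91,91,91,91,91,91,60,42,36,36],"slide":[[0,-0.03,1],[0,0,1],[0,0,0.9],[0,0,0.4],[0,0,0],[0,0,0],[0,0,0],[0,0,0],[0,0,0],[0,0,0]],"spin":[0,0,0,0,0,0,0,0,0,0]}' 20|grep -E "pos|force|width"
python3 -m jog '{"jaw":[36,36,36,36,36,36,36],"slide":[[0,0,0],[0,0,0],[0,0,0],[0,0,0],[0,0,0],[0,0,0],[0,0,0]],"spin":[0,0,0,0,0,0,0]}'|grep -E "pos|force|width"
```

```text
ee_pos: [435.9, -84.0, 6.9]
force: [0.6, 0.6, 0.0]
gripper_width: 62.1
gripper_force: 0.0
ee_pos: [435.9, -84.0, 6.6]
force: [1.7, -0.6, 1.4]
gripper_width: 41.7
gripper_force: 20.0
```

```bash
python3 -m jog '{"jaw":[36,36,36,36,36,36,36,36,36,36],"slide":[[0,0,-1],[0,0,-1],[-0.4,0.5,-0.5],[-0.42,0.9,0],[0,1,0],[0,1,0],[0,1,0],[0,1,0],[0,1,0],[0,0.86,0]],"spin":[0,0,0,0,0,0,0,0,0,0]}'|grep -E "pos|force|width"
python3 -m jog '{"jaw":[36,36,36,36,36,36,36,36],"slide":[[0,0,0],[0,0,0],[0,0,0.8],[0,0,0.7],[0,0,0.25],[0,0,0.15],[0,0,0],[0,0,0]],"spin":[0,0,0,0,0,0,0,0]}'|grep -E "pos|force|width"
```

```text
ee_pos: [655.2, -81.4, 80.3]
force: [0.8, -0.2, -1.5]
gripper_width: 41.5
gripper_force: 20.0
ee_pos: [655.2, -81.9, 25.5]
force: [-0.4, 0.4, -0.5]
gripper_width: 41.8
gripper_force: 20.0
```

```bash
python3 -m jog '{"jaw":[36,36,36,36,36,36],"slide":[[0,0,0.08],[0,0,0.08],[0,0,0.06],[0,0,0.03],[0,0,0],[0,0,0]],"spin":[0,0,0,0,0,0]}'|grep -E "pos|force: \["
python3 -m jog '{"jaw":[36,36],"slide":[[0,0,0.03],[0,0,0]],"spin":[0,0]}'|grep -E "pos|force: \["
```

```text
ee_pos: [654.8, -81.7, 17.6]
force: [-1.6, -0.5, 3.9]
ee_pos: [654.9, -81.7, 17.5]
force: [-3.6, 0.4, 8.7]
```

```bash
python3 -m jog '{"jaw":[46,60,80,91,91,91,91,91,91,91],"slide":[[0,0,0],[0,0,0],[0,0,0],[0,0,-0.3],[0,0,-1],[0,0,-1],[0,0,-1],[0,-0.9,0],[-0.4,-0.9,0],[-0.4,-0.9,0]],"spin":[0,0,0,0,0,0,0,0,0,0]}'|grep -E "pos|force"
python3 -m jog '{"jaw":[91,91,91,91,91,91,91],"slide":[[-0.5,-0.9,0],[-0.5,-0.9,0],[-0.5,-0.9,0],[-0.5,-0.9,0],[-0.58,-0.86,0],[0,0,0],[0,0,0]],"spin":[0,0,0,0,0,0,0]}'|grep -E "pos|force|width"
cat >> chk.py <<'E'
b,B,bb=hull(im,(332,180,28,28),lambda h,S,v:(S<60)&(v>75)&(v<170));print("black",b,B,bb,plane("top",b,90).round(1),"want 654.1 -81.8")
E
python3 chk.py c3
```

```text
ee_pos: [576.7, -115.6, 115.8]
force: [-0.3, 0.1, -0.1]
gripper_force: 0.0
ee_pos: [454.2, -209.0, 115.7]
force: [-0.5, -0.0, 0.1]
gripper_width: 90.9
gripper_force: 0.0
blue [287.46961326 201.46961326] 181.0 (280, 195, 16, 14) [634.6  75.4] want 634.8 77.3
[ 454.7 -208.7  115.6] -262.539531146632 425.90772620499536
yellow [316.39790576 196.72774869] 191.0 (309, 190, 16, 15) [643.7  -1.6] want 644.3 -2.4
black [343.22317597 200.59656652] 233.0 (335, 191, 21, 17) [629.3 -71.5] want 654.1 -81.8
```

```bash
python3 -m jog '{"jaw":[91,91,91,91,91,91,60,42,36,36],"slide":[[0,-0.03,1],[0,0,1],[0,0,0.7],[0,0,0.4],[0,0,0],[0,0,0],[0,0,0],[0,0,0],[0,0,0],[0,0,0]],"spin":[0,0,0,0,0,0,0,0,0,0]}' 20|grep -E "pos|force|width"
python3 -m jog '{"jaw":[36,36,36,36,36,36,36],"slide":[[0,0,0],[0,0,0],[0,0,0],[0,0,0],[0,0,0],[0,0,0],[0,0,0]],"spin":[0,0,0,0,0,0,0]}'|grep -E "pos|force|width"
```

```text
ee_pos: [453.3, -208.9, 22.5]
force: [0.7, 0.8, 0.6]
gripper_width: 61.9
gripper_force: 0.0
ee_pos: [453.4, -208.8, 22.1]
force: [0.8, 0.8, 1.2]
gripper_width: 41.7
gripper_force: 20.0
```

```bash
python3 -m jog '{"jaw":[36,36,36,36,36,36,36,36,36,36],"slide":[[0,0,-1],[0,0,-1],[0.35,0.5,-0.5],[0.36,0.9,0],[0,1,0],[0,1,0],[0,1,0],[0,1,0],[0,1,0],[0,0.79,0]],"spin":[0,0,0,0,0,0,0,0,0,0]}'|grep -E "pos|force|width"
python3 -m jog '{"jaw":[36,36,36,36,36,36,36,36],"slide":[[0,0,0],[0,0,0],[0,0,0.8],[0,0,0.7],[0,0,0.25],[0,0,0.15],[0,0,0],[0,0,0]],"spin":[0,0,0,0,0,0,0,0]}'|grep -E "pos|force|width"
```

```text
ee_pos: [665.1, -160.7, 95.6]
force: [0.3, -0.0, -2.3]
gripper_width: 41.6
gripper_force: 20.0
ee_pos: [665.0, -161.5, 41.1]
force: [-0.2, -0.2, -2.4]
gripper_width: 41.7
gripper_force: 20.0
```

```bash
python3 -m jog '{"jaw":[36,36,36,36,36,36],"slide":[[0,0,0.08],[0,0,0.08],[0,0,0.06],[0,0,0.03],[0,0,0],[0,0,0]],"spin":[0,0,0,0,0,0]}'|grep -E "pos|force: \["
python3 -m jog '{"jaw":[36,36],"slide":[[0,0,0.03],[0,0,0]],"spin":[0,0]}'|grep -E "pos|force: \["
```

```text
ee_pos: [664.6, -161.3, 33.1]
force: [-1.5, 1.3, 1.7]
ee_pos: [665.0, -161.3, 32.9]
force: [-1.2, 0.4, 7.0]
```

Contact. I'll release, retreat and inspect.

```bash
python3 -m jog '{"jaw":[46,60,80,91,91,91,91,91,91,91],"slide":[[0,0,0],[0,0,0],[0,0,0],[0,0,-0.3],[0,0,-1],[0,0,-1],[0,0,-1],[0,-0.9,0],[0,-0.9,0],[0,-0.9,0]],"spin":[0,0,0,0,0,0,0,0,0,0]}'|grep -E "pos|force"
python3 -m jog '{"jaw":[91,91,91,91,91,91,91],"slide":[[0,-0.9,0],[0,-0.9,0],[0,-0.9,0],[0,-0.9,0],[0,-0.9,0],[0,0,0],[0,0,0]],"spin":[0,0,0,0,0,0,0]}'|grep -E "pos|force|width"
python3 - <<'E'
from v import *
im=env.grab_frame("top")[:,:,::-1].copy();a=env.grab_frame("side")[:,:,::-1].copy()
b,B,bb=hull(im,(363,178,28,28),lambda h,S,v:(S<60)&(v>125));print("silver",b,B,bb,plane("top",b,107).round(1))
k=lambda i,x,y:cv2.resize(i[y:y+100,x:x+133],(796,600),interpolation=cv2.INTER_NEAREST)
cv2.imwrite("pics/f_top.png",k(im,263,150));cv2.imwrite("pics/f_side.png",cv2.resize(a[160:340,300:440],None,fx=3.3,fy=3.3,interpolation=cv2.INTER_NEAREST))
for X in((654.1,-81.8,90),(664,-161.4,107)):
    q=P("top")@np.r_[X,1];q=q[:2]/q[2];print("expected top px",q.round(1),"crop",((q-[263,150]+.5)*6).round())
E
```

```text
ee_pos: [583.5, -171.3, 131.4]
force: [0.5, 0.5, -0.4]
gripper_force: 0.0
ee_pos: [450.7, -188.0, 131.5]
force: [0.4, -1.0, -0.1]
gripper_width: 91.2
gripper_force: 0.0
silver [374.87315011 192.75475687] 473.0 (363, 179, 23, 27) [ 646.4 -152.8]
expected top px [347.1 191.4] crop [507. 252.]
expected top px [378.1 186.2] crop [693. 220.]
```

View pics/f_top.png

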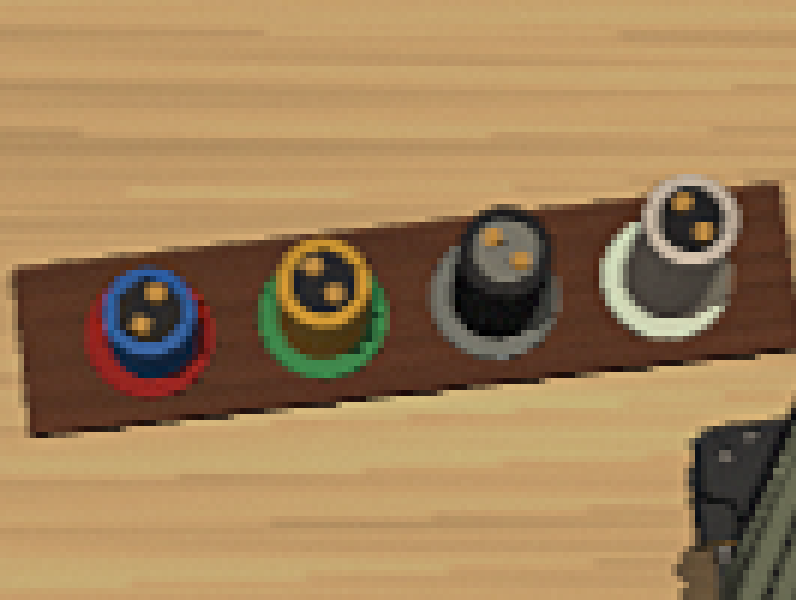

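View pics/f_side.png

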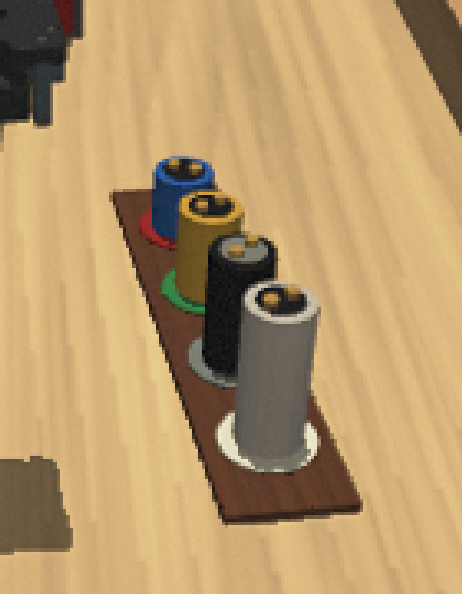

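The top crop shows black's top at (507,248), expected (507,252), and silver's at (691,220), expected (693,220). The side crop shows all four upright and centred within about 2 mm, with the gripper clear.

```bash
python3 -c "
from workcell import env
print(env.state()['time_s'],env.job_done())"
```

```text
the job is handed in; nothing more can be done
28.7 None
```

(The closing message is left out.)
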